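# Seat the scraper in its block and pump the bench clamp snug

### The job

Take the wide scraper out of its wooden stand, slide it blade-down into the slot of the pine block that stands between the jaws of the bench clamp, fully home, and let go of it. Then pump the clamp's two squeeze grips (never push the jaw itself by hand) until the sprung jaw pad holds the block snugly against the fixed jaw with its spring about half compressed, without crushing the block by squeezing the spring flat. Leave the things standing around alone, and finish with the gripper still holding the grips squeezed, so that I can pin the block.

Things in the scene. Friction and masses are not known exactly. Their poses are not given: they have to be found in the camera images.
- scraper: Wide scraper standing blade down, 82 mm tall, 110 g, long along its own y: flat steel blade 4 mm thick, 80 mm long and 60 mm tall under a dark wooden rail 14 mm thick (x), 84 mm long, 22 mm tall (60 to 82 mm above the origin); pinch the rail across its thickness. Origin: centre of the blade's lower edge; z up. It starts standing in the stand's slot. Both ends and both faces are alike.
- stand: Fixed dark wooden stand 70 x 110 x 45 mm (x, y, z), origin at the centre of its underside; slot 11 mm wide (x), 89 mm long (y) and 30 mm deep in its top, in which the scraper stands.
- block: Loose light pine block 50 x 100 x 55 mm (x, y, z), about 180 g, on the clamp's board between its jaws, origin at the centre of its underside; in the centre of its top a slot 7 mm wide (x), 86 mm long (y), 35 mm deep with a 3 mm chamfer. A scraper fully home has its origin 20 mm above the block's origin.
- clamp: Bench clamp fixed to the bench: plywood board 110 x 390 x 18 mm with a grey pump housing (top 86 mm above the bench), from which a toothed steel rod pushes the jaw along the clamp's own +y towards the block and the fixed jaw. Origin on the bench under the rod's axis, z up.
- fixed_jaw: Dark steel fixed jaw on the board's +y end, 70 mm wide, 60 mm tall above the board; origin at the foot of its face that looks at the block (local y = +150 mm in the clamp's frame). The block starts 1 to 4 mm from it.
- grip_mid (a point): Midpoint between the two upright black squeeze grips, 138 mm above the bench (y = -97 mm in the clamp's frame). Each is a plate 30 mm wide (across the rod), 10 mm thick, hinged 78 mm and topped 160 mm above the bench, one on the +y and one on the -y side. Over their backs here: 63 mm open, 25 mm fully squeezed. Pinch both from above, closing along the clamp's y.
- grip_front (a joint): Angle of the +y grip, rad: 0 open, 0.32 squeezed. The grips are geared together and spring open (2 N open, 4 N squeezed). Squeezing moves a pawl 60 mm per rad (19 mm a stroke) that catches the next rod tooth (8 mm pitch: up to 8 mm idle) and pushes the rod; opening slips it back over the teeth, the rod stays. After full opening a full stroke gains about 16 mm.
- jaw (a joint): Slide of the toothed rod with the jaw towards the block, m, 0 (fully back) to 0.078. It starts anywhere from 0 to 0.022 and needs about 15 N to move (about 10 N on each grip, 15 N when the pad spring is half compressed); it stays where it is pushed.
- pad (a joint): Compression of the jaw pad's spring, m: 0 free, 0.018 flat (then the block is crushed); 1 N per mm. Seen as the open gap of 18 mm between the pad's back and the collar on the rod's end, which closes as the pad presses. Half compressed is 0.009.
- pad_face (a point): Centre of the jaw pad's rubber face that looks along the clamp's +y at the block; the pad is 54 mm wide, 46 mm tall. The pad must meet the block's face, 50 mm from the block's origin along y.
- carton: Open cardboard carton of nails, 120 x 100 x 80 mm, bystander.
- tape: Cardboard-coloured tape roll lying flat, 100 mm wide, 45 mm high, bystander.
- glue: White glue bottle, 60 mm wide, about 150 mm tall, bystander.
There are look-alikes about, which are no part of the job. Of the things that look like the scraper, the larger one is meant. What is shaped like the block but green is not meant.

How it is judged:
On the way, in this order (a step that is already met when the one before it is completed fails the run):
1. the scraper stands fully home in the block's slot and is let go (z of scraper in the frame of block below 0.024 m and horizontal distance between scraper and block below 0.008 m and angle between the y axis of scraper and the y axis of block, either way round below 0.12 rad and contact force between the fingers and scraper below 0.3 N), for 0.2 s.
2. the jaw pad, driven by the squeezed grips, presses the block (value of joint pad above 0.003 m and contact force between pad and block above 2 N), for 0.1 s.
At the end, for the whole second after the job is handed in: Scraper home in the slot (4 mm of depth, 8 mm of centre, 0.12 rad); block upright, clamped (pad over 3 N, fixed jaw over 1 N), pad spring compressed 4.5 to 13.5 mm; the fingers still hold the grips squeezed (over 0.04 rad, over 2 N) (value of joint pad between 0.0045 and 0.0135 m and contact force between pad and block above 3 N and contact force between fixed_jaw and block above 1 N and value of joint grip_front above 0.04 rad and contact force between the fingers and clamp above 2 N and z of scraper in the frame of block below 0.024 m and horizontal distance between scraper and block below 0.008 m and angle between the y axis of scraper and the y axis of block, either way round below 0.12 rad and angle between block's own z axis and vertical below 0.08 rad and linear speed of each of block, scraper below 0.02 m/s); the arm keeps its last pose, push and grip.
It fails at once if the block is crushed: the pad spring is squeezed flat (over 16.5 mm) (value of joint pad above 0.0165 m).
It fails at once if the jaw is pushed by hand (contact force between any of the fingers, the arm and jaw above 3 N).
It fails at once if a bystander is moved by more than 30 mm (distance of any of carton, tape, glue from where it was at the start of the episode above 0.03 m).
It fails at once if a bystander is tipped (angle between any of carton, tape, glue's own z axis and vertical above 0.4 rad).
It also fails if it takes over 67 s, if anything falls off the work surface, if the arm or the gripper's body presses on something with over 40 N, if the wrist force passes 120 N, or if a joint passes its speed limit or range.

### The arm

A 6-joint arm with a two-finger parallel gripper is mounted at the origin on the work surface. World frame = base frame: x ahead of the robot, y to its left, z up, the work surface at z = 0. Lengths are in m, angles in rad, forces in N, time in s.
With the tool pointing down it reaches from about 0.3 to 0.75 m from the base axis. Payload 8.5 kg.
Tool frame: the origin (TCP) lies at the centre of the arm's flange, where the gripper is bolted on; the fingertips stand 166 mm ahead of it and the grasp point (between the pads) lies 147 mm ahead of it; z points along the fingers, x is the direction in which the jaws open and shut, and the axes are right-handed (so a half turn about z gives the same grasp; the last joint's range is limited). The gripper opens to 88 mm and grips with 3 to 60 N. Pads are 18 mm wide; open, the fingers measure 123 mm over their backs; the gripper's body (75 mm by 187 mm) begins 45 mm behind the grasp point.
Start: joints at [-0.215, 0.381, 1.297, -0, 1.464, -0.215], TCP at [0.55, 0, 0.405] pointing down, gripper open.
Joint ranges: [-3.11, 3.11], [-0.89, 2.33], [0.22, 2.48], [-1.42, 4.56], [0.17, 2.85], [-2.88, 2.88]. Speed limits (rad/s): [2.39, 2.39, 3.14, 3.14, 3.14, 3.14].

### API

Orientations are given as [roll, pitch, yaw] about the fixed x, y, z axes, in that order (R = Rz(yaw) Ry(pitch) Rx(roll)).
In Python, from workcell import robot, cams gives the robot as it stands.
- The arm moves only by the tool jog_arm, never from a script. Its argument "steps" is a list of rows, each a list of 5 numbers: the finger opening in cm, from 0 to 8.81, then the shift along the world's x, y, z in cm, then the turn about the world's z in degrees. A call has 1 to 8 rows; each row shifts and turns the pose as measured when the row begins; what a row does not reach is not made up. A row lasts 1/8 s, in which the tool goes at most 62.5 mm and 10.7 degrees, less where a joint would pass 70% of its speed; a pose out of reach is approached as far as the arm can. A call is refused whole if a number of a shift passes 6.25 or a number of a turn 10.7, either way. A call with a gripper value outside its range is refused whole. The fingers move at their own pace and stop on an object; "grip_force" is the grip in N (left out, the last holds). Time passes only in rows, so rows that do not move let the fingers close. It gives the time, the measured TCP pose, the force and the opening at its end, in the units of the state.
- robot.state(): the state, without advancing time (a new reading comes with each control period).
- cams.grab_frame(name): name is "scene" or "side" or "wrist"; returns the picture (420x560x3 uint8, red, green, blue); there is no depth.
- cams.camera_params(name): a dict with "fx", "fy", "cx", "cy" (pixels), "R" (3x3) and "t" (3): a world point X has camera coordinates R X + t; the wrist camera has in their place "hand_eye" (4x4, takes a point from camera to tool coordinates, whose origin is the TCP and whose axes are the tool frame's). Camera axes: x right, y down, z forward; pixel columns grow to the right and rows downward; lengths in m; the calibration is good to about 2 mm. The wrist camera is an equidistant fisheye: a pixel r from the principal point sees the ray r / f radians off the axis. A picture is of the moment at which its call begins: read the wrist's pose just before it. camera_params takes no time and is no camera call.
- robot.close_job(): hands the job in, once; it reports no verdict.
The state is a dict: "time": time; "joint_pos": joint angles; "dq": joint speeds; "joint_efforts": joint torques, N m; "tool_pos": TCP position; "ee_rot": TCP orientation; "force": force on the tool from outside, world axes, zero at the start; "ft_torque": the same for the moment, N m; "opening": finger opening in m.
Only numpy, scipy, OpenCV 4.12 (cv2) and the standard library are available. Lean on these libraries where they do the work, as an engineer would, in place of code of your own. Each camera call takes 0.05 s, during which the arm holds its last target. There are 200 camera calls.

## Working session

There is one attempt and no reset: what is moved stays moved. The work goes in short steps, Python scripts to look and compute and a tool call to move; the robot and the scene stay as the last step left them, time stands still between calls to the robot, and variables do not carry over. Pictures are saved under pics/ and viewed, about 8 in all and at most 12, crops included, and the job is handed in when it is done.

Besides the shell and the picture viewer there is one more tool, called after "Call:" by a JSON object that holds its "fn" and its "kwargs", one argument or row to a line. jog_arm: Moves the arm, as the interface text tells. Its arguments: {"type":"object","properties":{"steps":{"type":"array"},"grip_force":{"type":"number"}},"required":["steps"]}

```bash
ls; mkdir -p pics
python3 - <<'E'
from workcell import robot,cams
import cv2,numpy as np
s=robot.state();print(s['time'],s['tool_pos'],s['ee_rot'],s['opening'])
for n in ("scene","side","wrist"):
    im=cams.grab_frame(n);cv2.imwrite(f"pics/{n}0.png",im[:,:,::-1])
    p=cams.camera_params(n);print(n,{k:np.round(v,4).tolist() for k,v in p.items()})
E
```

```text
pics
0.0 [ 5.49957643e-01 -6.71458336e-06  4.04141942e-01] [-3.14134893e+00  1.38741204e-03 -3.19907296e-05] 0.08815794877394165
scene {'fx': 392.2927, 'fy': 392.2927, 'cx': 281.1118, 'cy': 203.2636, 'R': [[-0.7907, 0.6121, -0.0108], [0.3711, 0.4653, -0.8036], [-0.4869, -0.6394, -0.5951]], 't': [0.454, -0.0857, 1.2835]}
side {'fx': 446.0975, 'fy': 446.0975, 'cx': 279.4687, 'cy': 210.9894, 'R': [[-0.8992, -0.4371, 0.0219], [-0.2473, 0.4663, -0.8493], [0.361, -0.7691, -0.5274]], 't': [0.4806, 0.2271, 0.9883]}
wrist {'fx': 325.1923, 'fy': 325.1923, 'cx': 278.4858, 'cy': 209.8021, 'hand_eye': [[1.0, 0.0005, -0.0008, -0.0003], [-0.0002, 0.9494, 0.3139, -0.0817], [0.0009, -0.3139, 0.9494, 0.0216], [0.0, 0.0, 0.0, 1.0]]}
```

View pics/scene0.png

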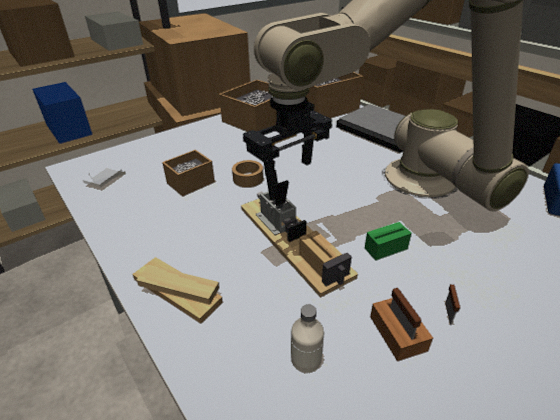

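View pics/side0.png

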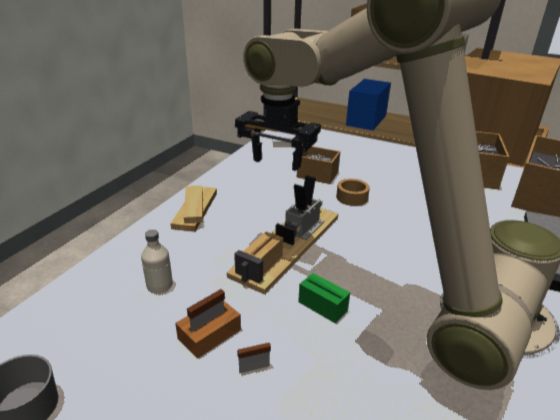

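View pics/wrist0.png

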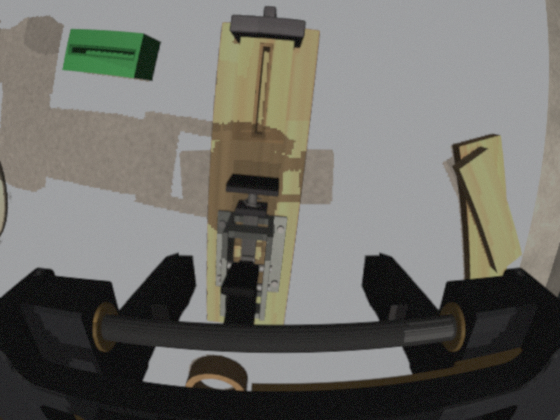

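```bash
cat > h.py <<'E'
import numpy as np,cv2
from workcell import robot,cams
from scipy.spatial.transform import Rotation as Ro
def ray(n,uv,s=None):
    p=cams.camera_params(n);d=np.array([(uv[0]-p['cx'])/p['fx'],(uv[1]-p['cy'])/p['fy']])
    if n!='wrist':
        R=np.array(p['R']);return -R.T@p['t'],R.T@np.r_[d,1]
    th=np.hypot(*d);v=np.r_[np.sin(th)*d/max(th,1e-9),np.cos(th)]
    H=np.array(p['hand_eye']);W=Ro.from_euler('xyz',s['ee_rot']).as_matrix()
    return W@H[:3,3]+s['tool_pos'],W@H[:3,:3]@v
def pt(n,uv,z,s=None):
    o,d=ray(n,uv,s);return o+d*(z-o[2])/d[2]
def proj(X,s):   # world -> wrist pixel
    p=cams.camera_params('wrist');H=np.array(p['hand_eye']);W=Ro.from_euler('xyz',s['ee_rot']).as_matrix()
    c=H[:3,:3].T@(W.T@(np.array(X)-s['tool_pos'])-H[:3,3]);th=np.arctan2(np.hypot(*c[:2]),c[2]);k=th/np.hypot(*c[:2])*p['fx']
    return c[:2]*k+[p['cx'],p['cy']]
def snap(n,name):
    s=robot.state();im=cams.grab_frame(n);cv2.imwrite(f'pics/{name}.png',im[:,:,::-1]);return s,im
E
python3 - <<'E'
from h import *
s=robot.state()
P=lambda n,uv,z:print(n,uv,z,np.round(pt(n,uv,z,s)[:2]*1000).tolist())
for uv in[(221,25),(207,320),(319,30),(287,320)]:P('wrist',uv,.018)
for uv in[(268,42),(259,132)]:P('wrist',uv,.073)
for uv in[(228,180),(279,184)]:P('wrist',uv,.06)
for uv in[(393,292),(418,330)]:P('scene',uv,.097)
for uv in[(190,312),(223,295)]:P('side',uv,.097)
P('scene',(400,325),.04);P('side',(208,325),.04)
a=cv2.imread('pics/scene0.png')[270:370,350:480];b=cv2.imread('pics/side0.png')[280:380,160:290]
cv2.imwrite('pics/crop.png',np.vstack([cv2.resize(i,None,fx=3,fy=3,interpolation=cv2.INTER_CUBIC) for i in(a,b)]))
E
```

```text
wrist (221, 25) 0.018 [485.0, 177.0]
wrist (207, 320) 0.018 [448.0, -203.0]
wrist (319, 30) 0.018 [594.0, 170.0]
wrist (287, 320) 0.018 [561.0, -200.0]
wrist (268, 42) 0.073 [539.0, 144.0]
wrist (259, 132) 0.073 [531.0, 57.0]
wrist (228, 180) 0.06 [497.0, 7.0]
wrist (279, 184) 0.06 [550.0, 3.0]
scene (393, 292) 0.097 [530.0, 305.0]
scene (418, 330) 0.097 [564.0, 389.0]
side (190, 312) 0.097 [538.0, 382.0]
side (223, 295) 0.097 [508.0, 314.0]
scene (400, 325) 0.04 [540.0, 342.0]
side (208, 325) 0.04 [524.0, 350.0]
```

View pics/crop.png

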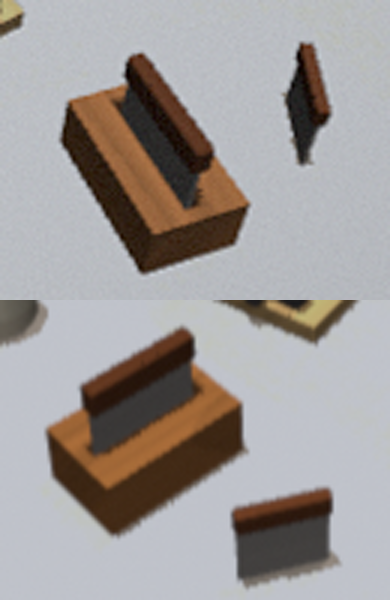

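Call:
{"fn": "jog_arm", "kwargs": {
  "steps": [
    [8.8,0,5.5,0,-4],
    [8.8,0,5.5,0,-4],
    [8.8,0,5.5,0,-4],
    [8.8,-0.5,5.5,-1,-4],
    [8.8,-0.5,5.5,-2,-4],
    [8.8,-0.5,5,-2,-2],
    [8.8,0,0,0,0]
  ]
}}

```text
time: 1.02
tool_pos: [0.5333, 0.3342, 0.3505]
ee_rot: [3.14, 0.003, -0.4]
force: [0.4, -1.5, 0.3]
opening: 0.088
```

Run:
```python
from h import *
s,im=snap('wrist','w1');print(s['time'],s['tool_pos'],s['ee_rot'])
```

```text
1.025 [0.53334437 0.33424742 0.3505223 ] [ 3.13999702  0.00329072 -0.40004523]
```

View pics/w1.png

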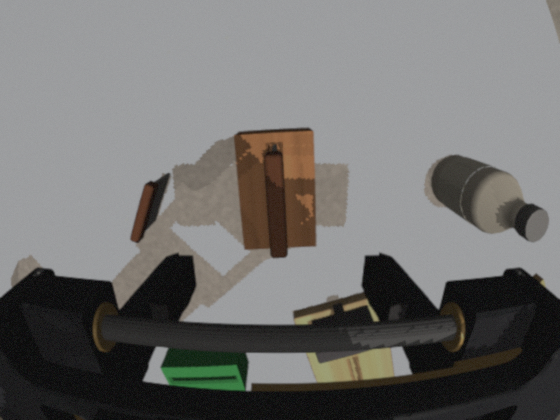

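```bash
cat >> h.py <<'E'
def fit(quad,z,s,n='wrist'):
    q=np.array([pt(n,u,z,s)[:2] for u in quad],np.float32)*1000
    c,(w,h),a=cv2.minAreaRect(q);b=cv2.boxPoints((c,(w,h),a));e=[b[1]-b[0],b[2]-b[1]];e=max(e,key=np.linalg.norm);e=e*np.sign(e[1])
    print('c',np.round(c,1),'size',round(w,1),round(h,1),'axis deg from +y (cw+)',round(np.degrees(np.arctan2(e[0],e[1])),1));return c
E
python3 - <<'E'
from h import *
s=robot.state();im=cv2.imread('pics/w1.png')
hsv=cv2.cvtColor(im,cv2.COLOR_BGR2HSV)
for vmax in(75,90,105):
    m=((hsv[...,1]>90)&(hsv[...,2]<vmax)&((hsv[...,0]<12)|(hsv[...,0]>172))).astype(np.uint8)
    m[:,:230]=0;m[:,325:]=0;m[:140]=0;m[270:]=0
    m=cv2.morphologyEx(m,cv2.MORPH_OPEN,np.ones((5,5)))
    n,l,st,ce=cv2.connectedComponentsWithStats(m);i=1+np.argmax(st[1:,4]);print(vmax,st[i])
    c=max(cv2.findContours((l==i).astype(np.uint8),0,2)[0],key=cv2.contourArea)[:,0]
    fit(c,.097,s)
fit([(265,153),(281,153),(270,257),(288,256)],.097,s)
fit([(236,134),(313,128),(244,248),(315,246)],.045,s)
E
```

```text
Traceback (most recent call last):
ValueError: attempt to get argmax of an empty sequence
```

Run:
```python
from h import *
s=robot.state();im=cv2.imread('pics/w1.png')
hsv=cv2.cvtColor(im,cv2.COLOR_BGR2HSV)
for y in(170,205,240):print(y,[(x,hsv[y,x].tolist()) for x in range(246,312,6)])
fit([(265,153),(281,153),(270,257),(288,256)],.097,s)
fit([(236,134),(313,128),(244,248),(315,246)],.045,s)
```

```text
170 [(246, [14, 135, 83]), (252, [13, 135, 91]), (258, [14, 140, 89]), (264, [11, 133, 67]), (270, [9, 140, 89]), (276, [10, 142, 88]), (282, [13, 133, 69]), (288, [14, 131, 152]), (294, [13, 138, 148]), (300, [13, 133, 138]), (306, [13, 138, 152])]
205 [(246, [12, 133, 92]), (252, [13, 142, 88]), (258, [14, 141, 92]), (264, [13, 127, 90]), (270, [12, 130, 59]), (276, [7, 130, 57]), (282, [10, 112, 57]), (288, [13, 131, 97]), (294, [14, 135, 91]), (300, [13, 133, 86]), (306, [13, 137, 141])]
240 [(246, [12, 135, 89]), (252, [13, 125, 88]), (258, [13, 143, 82]), (264, [13, 135, 89]), (270, [12, 130, 51]), (276, [11, 161, 54]), (282, [11, 152, 57]), (288, [14, 146, 89]), (294, [13, 135, 91]), (300, [14, 145, 88]), (306, [13, 132, 85])]
c [533.5 339.9] size 82.9 14.4 axis deg from +y (cw+) 19.3
c [533.2 338.1] size 112.1 68.7 axis deg from +y (cw+) 20.3
```

Call:
{"fn": "jog_arm", "kwargs": {
  "steps": [
    [8.8,0,0.6,-3,3.3],
    [8.8,0,0,-3,0],
    [8.8,0,0,-3,0],
    [8.8,0,0,-2.4,0],
    [8.8,0,0,0,0]
  ],
  "grip_force": 25
}}

```text
time: 1.7
tool_pos: [0.5364, 0.3328, 0.2383]
ee_rot: [-3.14, -0.004, -0.347]
force: [0.4, -0.8, 0.2]
opening: 0.0876
```

Call:
{"fn": "jog_arm", "kwargs": {
  "steps": [
    [8.8,-0.3,0.7,-0.4,0],
    [8.8,0,0,0,0.3],
    [8.8,0,0,0,0]
  ]
}}

```text
time: 2.08
tool_pos: [0.5341, 0.3395, 0.2376]
ee_rot: [-3.136, -0.008, -0.342]
force: [-0.2, -1.0, 0.1]
opening: 0.088
```

Call:
{"fn": "jog_arm", "kwargs": {
  "steps": [
    [8.8,0,0,-0.6,0],
    [0,0,0,0,0],
    [0,0,0,0,0],
    [0,0,0,0,0],
    [0,0,0,0,0],
    [0,0,0,0,0],
    [0,0,0,0,0]
  ]
}}

```text
time: 2.95
tool_pos: [0.5342, 0.3395, 0.2319]
ee_rot: [-3.136, -0.008, -0.342]
force: [-0.1, -0.3, -0.9]
opening: 0.0302
```

Call:
{"fn": "jog_arm", "kwargs": {
  "steps": [
    [0,0,0,0,0],
    [0,0,0,0,0],
    [0,0,0,0,0],
    [0,0,0,0,0]
  ]
}}

```text
time: 3.45
tool_pos: [0.5341, 0.3395, 0.2319]
ee_rot: [-3.136, -0.008, -0.342]
force: [0.6, 0.0, -0.3]
opening: 0.0135
```

Call:
{"fn": "jog_arm", "kwargs": {
  "steps": [
    [0,0,0,2,0],
    [0,0,0,4,0],
    [0,0,0,5,0],
    [0,0,-3,4,4],
    [0,0,-5,2,5],
    [0,0,-6,0,5],
    [0,0,-6,0,0],
    [0,0,-6,0,0]
  ]
}}

```text
time: 4.45
tool_pos: [0.5318, 0.0754, 0.4055]
ee_rot: [-3.14, -0.009, -0.083]
force: [0.2, 0.1, -1.2]
opening: 0.0137
```

Call:
{"fn": "jog_arm", "kwargs": {
  "steps": [
    [0,0,-5,0,0],
    [0,0,0,0,0],
    [0,0,0,0,0]
  ]
}}

```text
time: 4.82
tool_pos: [0.5313, 0.0206, 0.4054]
ee_rot: [-3.14, -0.008, -0.088]
force: [0.0, 0.7, -1.9]
opening: 0.0138
```

Run:
```python
from h import *
s,im=snap('wrist','w2');print(s['time'],s['tool_pos'],s['ee_rot'],s['opening'])
```

```text
4.825 [0.53127063 0.02061513 0.4053543 ] [-3.13979013 -0.00806829 -0.08825361] 0.013784669528807015
```

View pics/w2.png

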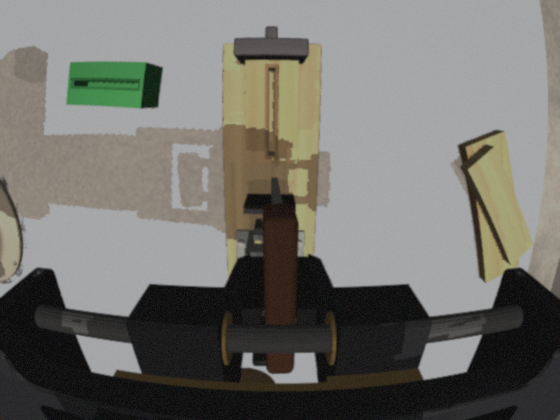

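Run:
```python
import cv2,numpy as np
im=cv2.imread('pics/w2.png')
a=cv2.resize(im[20:170,205:335],None,fx=4,fy=4,interpolation=cv2.INTER_CUBIC)
cv2.imwrite('pics/c2.png',np.clip(a*1.5,0,255).astype(np.uint8))
g=im.max(2)
for y in(70,80,95,110,125,140,150):print(y,g[y,256:292].tolist())
```

```text
70 [164, 164, 165, 164, 165, 163, 165, 163, 158, 147, 142, 132, 107, 79, 74, 72, 67, 64, 69, 94, 118, 118, 118, 152, 164, 164, 163, 164, 164, 166, 164, 162, 164, 165, 162, 165]
80 [164, 165, 164, 161, 163, 164, 163, 161, 158, 149, 137, 132, 126, 138, 157, 165, 159, 145, 127, 121, 125, 129, 142, 159, 164, 163, 163, 165, 165, 166, 162, 161, 162, 165, 164, 162]
95 [165, 164, 164, 164, 164, 165, 165, 163, 155, 148, 141, 128, 128, 145, 160, 163, 155, 129, 113, 115, 125, 128, 129, 154, 164, 162, 163, 164, 164, 164, 165, 164, 166, 166, 166, 164]
110 [164, 166, 163, 164, 164, 161, 164, 165, 155, 147, 139, 129, 124, 145, 162, 163, 153, 128, 113, 120, 125, 124, 146, 160, 165, 165, 164, 164, 165, 164, 165, 166, 165, 164, 162, 166]
125 [164, 163, 164, 163, 166, 164, 163, 159, 154, 148, 135, 127, 125, 150, 161, 156, 127, 110, 109, 121, 133, 139, 153, 164, 164, 164, 167, 164, 164, 164, 164, 161, 162, 163, 163, 164]
140 [108, 108, 107, 110, 107, 110, 107, 107, 99, 91, 84, 81, 83, 106, 116, 119, 115, 110, 100, 92, 90, 94, 113, 119, 120, 114, 115, 123, 135, 140, 138, 142, 147, 161, 165, 166]
150 [105, 110, 114, 112, 111, 110, 110, 111, 110, 99, 91, 87, 83, 96, 101, 99, 100, 100, 100, 91, 87, 92, 107, 112, 111, 114, 114, 113, 112, 115, 118, 127, 127, 127, 132, 143]
```

View pics/c2.png

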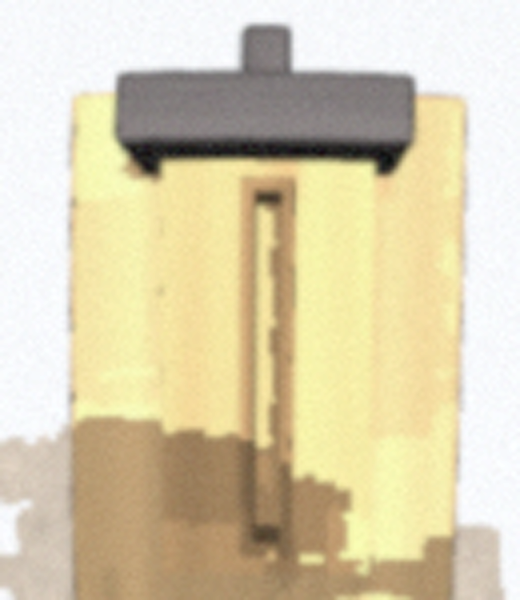

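Run:
```python
from h import *
s=robot.state()
fit([(264.8,64.5),(279,64.5),(265.2,156),(278,156)],.073,s)
fit([(264,207),(298,206),(267,372),(293,372)],.2704,s)
print(s['tool_pos'],Ro.from_euler('xyz',s['ee_rot']).as_matrix()[:,2])
```

```text
c [533.9  99. ] size 88.1 13.2 axis deg from +y (cw+) 5.3
c [533.1  24.1] size 85.0 12.7 axis deg from +y (cw+) 5.0
[0.53131017 0.02084077 0.4053365 ] [ 8.17561621e-03  8.48312560e-04 -9.99966219e-01]
```

Call:
{"fn": "jog_arm", "kwargs": {
  "steps": [
    [0,0.1,4,0,0],
    [0,0,3.5,-2,0],
    [0,0,0,-3,0],
    [0,0,0,-4,0],
    [0,0,0,0,0],
    [0,0,0,0,0]
  ]
}}

```text
time: 5.62
tool_pos: [0.5315, 0.1056, 0.3151]
ee_rot: [-3.139, -0.012, -0.077]
force: [-0.2, -0.3, -0.3]
opening: 0.0138
```

Run:
```python
from h import *
s,im=snap('wrist','w3');print(s['time'],s['tool_pos'],s['ee_rot'],s['opening'])
_,b=snap('scene','s3');_,c=snap('side','d3')
r=lambda i,f:cv2.resize(i,None,fx=f,fy=f,interpolation=cv2.INTER_CUBIC)
t=np.hstack([r(b[190:300,250:370],3.3)[:360,:400],r(c[180:290,220:340],3.3)[:360,:400]])
w=r(im[20:240,120:440],1.25)
w=np.hstack([w,np.zeros((w.shape[0],t.shape[1]-w.shape[1],3),np.uint8)])[:240*1+10]
cv2.imwrite('pics/c3.png',np.vstack([t,w])[:600,:,::-1])
```

```text
5.625 [0.53147835 0.10555807 0.31506934] [-3.13904301 -0.01180171 -0.07724181] 0.013846748607271978
```

View pics/c3.png

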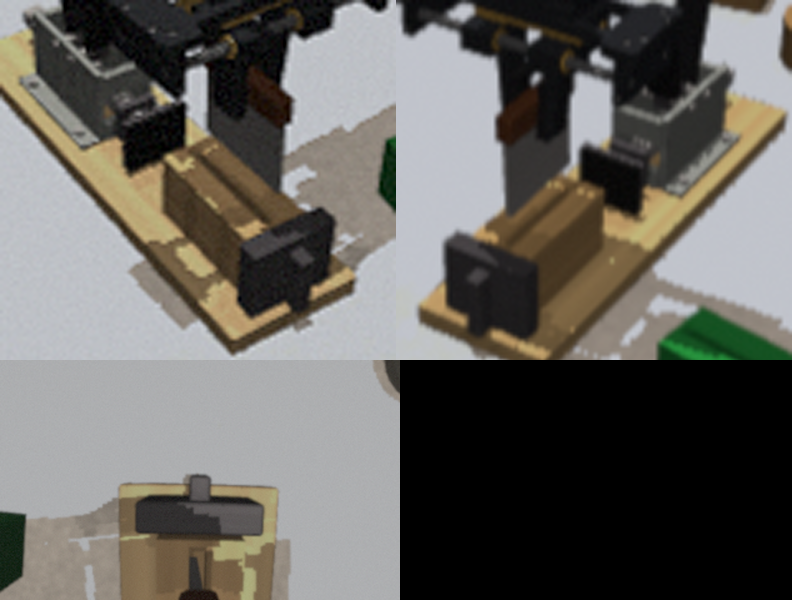

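```bash
cat >> h.py <<'E'
def tri(a,b):
    (o1,d1),(o2,d2)=[ray(n,uv) for n,uv in(('scene',a),('side',b))]
    k=np.linalg.lstsq(np.c_[d1,-d2],o2-o1,rcond=None)[0];p,q=o1+d1*k[0],o2+d2*k[1]
    return np.round((p+q)*500,1),round(1000*np.linalg.norm(p-q),1)
E
python3 - <<'E'
from h import *
s=robot.state();f=lambda x,y:(250+x/3.3,190+y/3.3);g=lambda x,y:(220+(x-396)/3.3,180+y/3.3)
print('blade +y low',tri(f(283,188),g(506,213)))
print('rail +y top',tri(f(292,100),g(500,122)))
w=lambda x,y:(120+x/1.25,20+(y-360)/1.25)
fit([w(191,548),w(211,548),w(191,580),w(211,580)],.073,s)
print('jaw top back',pt('wrist',w(137,497),.078,s),pt('wrist',w(263,500),.078,s))
print('jaw front top',pt('wrist',w(137,532),.078,s),pt('wrist',w(263,534),.078,s))
# crops of wrist at rail
im=cv2.imread('pics/w3.png')
a=cv2.resize(im[90:330,200:360],None,fx=2.5,fy=2.5,interpolation=cv2.INTER_CUBIC)
cv2.imwrite('pics/c4.png',np.clip(a*1.6,0,255).astype(np.uint8))
E
```

```text
blade +y low (array([532.2, 145.6, 102.7]), np.float64(0.3))
rail +y top (array([533.8, 148.1, 179.5]), np.float64(3.0))
c [537.8 133.5] size 18.4 11.3 axis deg from +y (cw+) 4.6
jaw top back [0.50678459 0.17418484 0.078     ] [0.57332327 0.16737532 0.078     ]
jaw front top [0.50480327 0.15536939 0.078     ] [0.57243057 0.14890764 0.078     ]
```

View pics/c4.png

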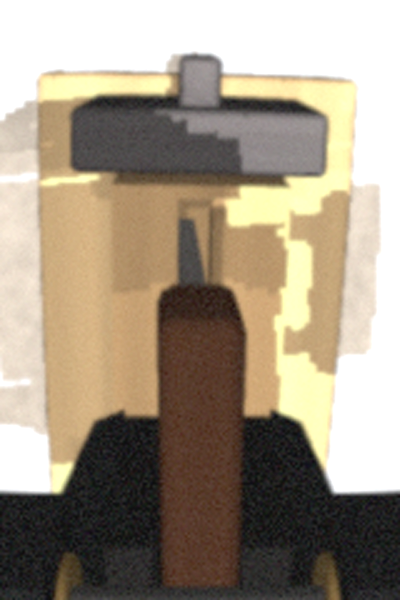

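Run:
```python
from h import *
s=robot.state();w=lambda x,y:(200+x/2.5,90+y/2.5)
for n,x,y,z in[('blade L',180,218,.098),('blade R',193,218,.098),('slot L',178,200,.073),('slot R',215,200,.073),('railL',160,320,.18),('railR',242,323,.18)]:print(n,np.round(pt('wrist',w(x,y),z,s)*1000,1))
im=cv2.imread('pics/w3.png').max(2)
for y in range(168,208,4):print(y,im[y,266:292].tolist())
```

```text
blade L [532.6 143.8  98. ]
blade R [535.8 143.5  98. ]
slot L [531.8 143.5  73. ]
slot R [542.  142.6  73. ]
railL [530.5 146.6 180. ]
railR [542.6 145.1 180. ]
168 [114, 115, 115, 114, 112, 112, 111, 111, 111, 108, 108, 109, 109, 106, 106, 104, 106, 102, 102, 103, 106, 108, 106, 109, 117, 118]
172 [112, 112, 111, 112, 107, 95, 92, 89, 86, 91, 94, 93, 95, 93, 92, 94, 91, 95, 92, 106, 112, 110, 110, 122, 149, 166]
176 [114, 113, 113, 108, 105, 92, 84, 87, 90, 102, 104, 106, 109, 109, 109, 108, 105, 90, 72, 78, 84, 87, 88, 96, 124, 161]
180 [110, 111, 114, 111, 104, 73, 54, 48, 51, 48, 57, 63, 93, 105, 107, 108, 107, 92, 72, 76, 88, 91, 92, 104, 115, 129]
184 [113, 114, 114, 111, 103, 71, 52, 45, 50, 52, 49, 53, 71, 99, 110, 108, 106, 90, 69, 84, 87, 90, 94, 103, 114, 117]
188 [111, 115, 115, 111, 100, 70, 50, 50, 47, 52, 48, 47, 56, 82, 101, 109, 101, 86, 68, 84, 88, 92, 98, 108, 114, 112]
192 [113, 113, 111, 109, 98, 66, 50, 49, 52, 48, 47, 51, 46, 61, 78, 104, 101, 83, 74, 83, 88, 90, 97, 107, 110, 115]
196 [114, 115, 114, 111, 98, 69, 50, 46, 49, 51, 52, 47, 48, 49, 61, 89, 100, 76, 70, 85, 88, 92, 97, 110, 116, 116]
200 [113, 112, 111, 113, 99, 68, 49, 46, 46, 48, 52, 46, 45, 48, 48, 68, 89, 75, 71, 85, 89, 92, 99, 113, 116, 120]
204 [114, 98, 77, 61, 53, 40, 40, 38, 40, 35, 35, 38, 39, 36, 41, 39, 43, 43, 44, 46, 50, 52, 61, 77, 97, 112]
```

Call:
{"fn": "jog_arm", "kwargs": {
  "steps": [
    [0,0.3,-0.7,0,-0.9],
    [0,0,0,0,0],
    [0,0,0,0,0]
  ]
}}

```text
time: 6.15
tool_pos: [0.5348, 0.0971, 0.3166]
ee_rot: [-3.139, -0.015, -0.096]
force: [0.5, -0.6, -1.3]
opening: 0.0138
```

Call:
{"fn": "jog_arm", "kwargs": {
  "steps": [
    [0,0,0.1,-1,0.2],
    [0,0,0,-1.5,0],
    [0,0,0,-1,0],
    [0,0,0,-0.5,0],
    [0,0,0,0,0]
  ]
}}

```text
time: 6.78
tool_pos: [0.5346, 0.0984, 0.2738]
ee_rot: [-3.139, -0.014, -0.092]
force: [0.0, -0.7, -0.5]
opening: 0.0138
```

Call:
{"fn": "jog_arm", "kwargs": {
  "steps": [
    [0,0,0,-1,0],
    [0,0,0,-0.7,0],
    [0,0,0,-0.3,0],
    [0,0,0,0,0]
  ]
}}

```text
time: 7.28
tool_pos: [0.5346, 0.0984, 0.255]
ee_rot: [-3.139, -0.017, -0.091]
force: [-0.7, 0.6, -1.2]
opening: 0.0141
```

Call:
{"fn": "jog_arm", "kwargs": {
  "steps": [
    [0,0,0,-0.2,0],
    [0,0,0,0,0],
    [3,0,0,0,0],
    [3,0,0,0,0],
    [3,0,0,0,0],
    [3,0,0,0,0],
    [3,0,0,0,0]
  ]
}}

```text
time: 8.15
tool_pos: [0.535, 0.0983, 0.2543]
ee_rot: [-3.139, -0.021, -0.091]
force: [-0.5, 0.5, 0.0]
opening: 0.0299
```

Call:
{"fn": "jog_arm", "kwargs": {
  "steps": [
    [6,0,0,0,0],
    [6,0,0,3,0],
    [6,0,0,5,0],
    [8.8,-1.5,-5,4,-10],
    [8.8,-2,-5,0,-10],
    [8.8,-2,-5,0,-10],
    [8.8,-2,-5,0,-10],
    [8.8,0,0,0,-10]
  ]
}}

```text
time: 9.15
tool_pos: [0.4574, -0.1044, 0.3762]
ee_rot: [-3.138, -0.022, -0.99]
force: [-0.7, 0.4, 0.8]
opening: 0.0882
```

Call:
{"fn": "jog_arm", "kwargs": {
  "steps": [
    [8.8,0,0,0,-10],
    [8.8,0,0,0,-10],
    [8.8,0,0,0,-10],
    [8.8,0,0,0,-10],
    [8.8,0,0,0,0],
    [8.8,0,0,0,0]
  ]
}}

```text
time: 9.9
tool_pos: [0.4566, -0.1054, 0.3765]
ee_rot: [-3.137, -0.023, -1.71]
force: [-0.2, -0.6, -0.6]
opening: 0.0882
```

Run:
```python
from h import *
s,im=snap('wrist','w4');print(s['time'],s['tool_pos'],s['ee_rot'],s['joint_pos'])
_,b=snap('scene','s4');_,c=snap('side','d4')
r=lambda i,f:cv2.resize(i,None,fx=f,fy=f,interpolation=cv2.INTER_CUBIC)
t=np.hstack([r(b[180:300,240:370],3),r(c[170:290,220:350],3)])
w=r(im[100:340,:],1)
w=np.hstack([w,np.zeros((w.shape[0],t.shape[1]-w.shape[1],3),np.uint8)])
cv2.imwrite('pics/c5.png',np.vstack([t,w])[:600,:,::-1])
```

```text
9.9 [ 0.45662265 -0.10541546  0.37653897] [-3.13712836 -0.02269319 -1.7095132 ] [-0.47662639  0.26298062  1.56277329 -0.02065934  1.30415615  1.23816348]
```

View pics/c5.png

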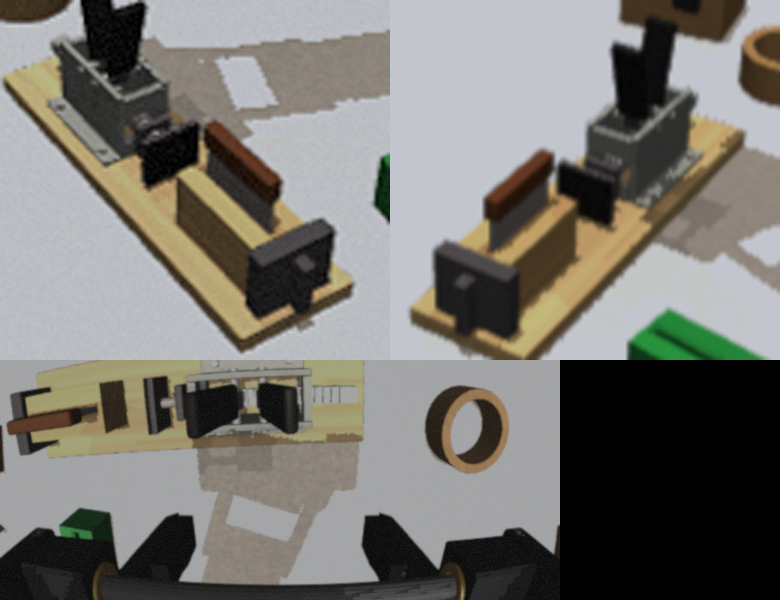

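Run:
```python
from h import *
s=robot.state()
im=cv2.imread('pics/w4.png');g=im.max(2)
for y in(155,160,165):print(y,g[y,180:306:3].tolist())
off=-100+0
A,B=pt('wrist',(187.5,152),.16,s),pt('wrist',(298,149),.16,s)
print(A,B,(A+B)/2,np.linalg.norm(A-B))
for c in [(187,127),(190,177),(272,127),(298,172)]:
  print(c,np.round(pt('wrist',c,.16,s)*1000))
f=lambda x,y:(240+x/3,180+y/3);h=lambda x,y:(220+(x-390)/3,170+y/3)
print('rail +y top',tri(f(278,188),h(488,197)))
print('rail -y top',tri(f(208,123),h(550,152)))
print('front grip top corner',tri(f(147,3),h(640,40)))
```

```text
155 [85, 60, 23, 36, 42, 33, 18, 24, 28, 24, 14, 28, 19, 20, 19, 10, 14, 10, 21, 37, 71, 38, 43, 47, 46, 46, 53, 30, 23, 20, 21, 16, 24, 18, 16, 30, 52, 44, 26, 30, 44, 75]
160 [96, 119, 57, 36, 43, 35, 17, 17, 26, 15, 21, 21, 15, 15, 21, 18, 22, 27, 112, 148, 85, 48, 48, 45, 46, 49, 51, 128, 142, 38, 27, 16, 20, 23, 21, 31, 45, 40, 35, 29, 51, 69]
165 [162, 162, 89, 29, 34, 33, 29, 19, 18, 18, 30, 16, 16, 30, 52, 90, 110, 116, 123, 128, 129, 130, 134, 135, 141, 138, 135, 135, 141, 141, 135, 81, 23, 16, 21, 28, 42, 39, 34, 44, 133, 140]
[ 0.51880629 -0.06277267  0.16      ] [ 0.51005984 -0.12993655  0.16      ] [ 0.51443306 -0.09635461  0.16      ] 0.06773099775198674
(187, 127) [534. -65. 160.]
(190, 177) [503. -61. 160.]
(272, 127) [ 525. -116.  160.]
(298, 172) [ 496. -128.  160.]
rail +y top (array([538.6, 139.8, 118.7]), np.float64(5.3))
rail -y top (array([528.4,  51.7, 114.8]), np.float64(0.9))
front grip top corner (array([502.4, -59.2, 165.9]), np.float64(9.3))
```

Call:
{"fn": "jog_arm", "kwargs": {
  "steps": [
    [8.8,3,0.6,0,1.3],
    [8.8,2.8,0.6,0,1.3],
    [8.8,0,0,0,0],
    [8.8,0,0,0,0]
  ]
}}

```text
time: 10.55
tool_pos: [0.5154, -0.0932, 0.3764]
ee_rot: [-3.138, -0.023, -1.661]
force: [-0.1, -0.8, -0.3]
opening: 0.088
```

Call:
{"fn": "jog_arm", "kwargs": {
  "steps": [
    [8.8,0,0,-3,0],
    [8.8,0,0,-3,0],
    [8.8,0,0,-2.5,0],
    [8.8,0,0,-0.6,0],
    [8.8,0,0,0,0],
    [8.8,0,0,0,0]
  ]
}}

```text
time: 11.3
tool_pos: [0.512, -0.0942, 0.2861]
ee_rot: [-3.134, -0.024, -1.663]
force: [-0.6, 1.3, 0.3]
opening: 0.0881
```

Call:
{"fn": "jog_arm", "kwargs": {
  "steps": [
    [2.4,0,0,0,0],
    [2.4,0,0,0,0],
    [2.4,0,0,0,0],
    [2.4,0,0,0,0],
    [2.4,0,0,0,0],
    [2.4,0,0,0,0],
    [2.4,0,0,0,0],
    [2.4,0,0,0,0]
  ],
  "grip_force": 30
}}

```text
time: 12.3
tool_pos: [0.5118, -0.091, 0.2902]
ee_rot: [-3.129, -0.019, -1.661]
force: [-0.6, 1.0, 1.1]
opening: 0.0248
```

Run:
```python
from h import *
print(robot.state()['force'],robot.state()['opening'])
s,im=snap('wrist','w5');_,b=snap('scene','s5');_,c=snap('side','d5')
def diff(a,b,n,x0,x1,y0,y1):
    p=cv2.imread(a).astype(int);q=cv2.imread(b).astype(int);d=np.abs(p-q).max(2)[y0:y1,x0:x1]>40
    ys,xs=np.nonzero(d);print(n,len(xs),xs.min()+x0 if len(xs) else'',xs.max()+x0 if len(xs) else '')
r=lambda i,f:cv2.resize(i,None,fx=f,fy=f,interpolation=cv2.INTER_CUBIC)
t=np.hstack([r(b[180:300,240:370],3),r(c[170:290,220:350],3)])
w=np.hstack([im[100:340,:],np.zeros((240,t.shape[1]-560,3),np.uint8)])
cv2.imwrite('pics/c6.png',np.vstack([t,w])[:600,:,::-1])
```

```text
[-0.59791774  0.99303334  1.07554688] 0.024767690828371637
```

View pics/c6.png

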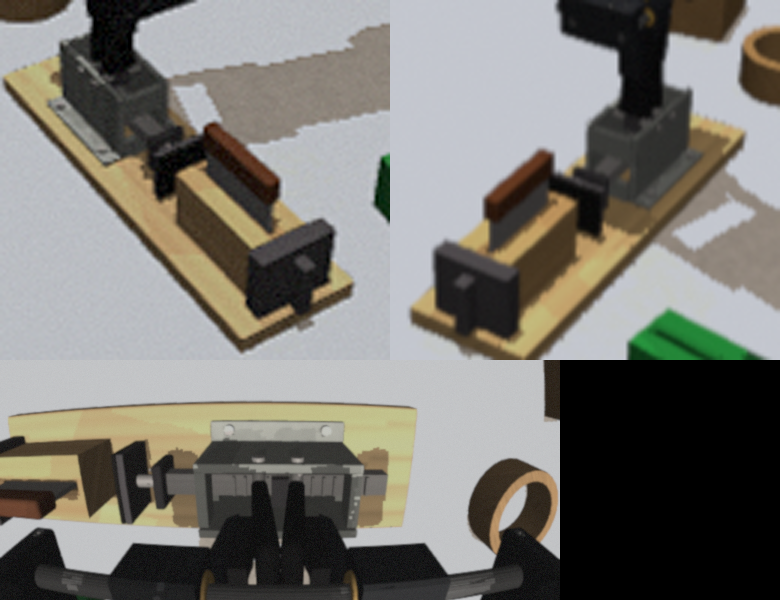

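Run:
```python
from h import *
s=robot.state()
q=lambda x,y:(x,y-260)
a=np.radians(5.3)
def loc(u,z):
    X=pt('wrist',u,z,s)-[.5339,.0985,0];return np.round([1000*(X[0]*np.cos(a)-X[1]*np.sin(a)),97.5+1000*(X[0]*np.sin(a)+X[1]*np.cos(a))],1)
print('block bot',loc(q(112,440),.018),loc(q(115,498),.018)); print('block top',loc(q(80,452),.073),loc(q(82,517),.073))
for z in(.02,.025,.07):print('pad back bot',z,loc(q(147,443),z),loc(q(150,505),z),'top',loc(q(117,455),z),loc(q(120,522),z))
for z in(.045,.05,.055):print('rod',z,'padback',loc(q(138,482),z),'collar',loc(q(153,482),z))
im=cv2.imread('pics/w5.png').max(2)
for y in(215,219,222,225,228):print(y,im[y,100:200:2].tolist())
```

```text
block bot [24.6 44.2] [-29.   49.9]
block top [28.5 42.4] [-22.4  52. ]
pad back bot 0.02 [21.5 10. ] [-34.1  14.4] top [11.7 39.9] [-52.3  48.3]
pad back bot 0.025 [22.6  7.9] [-31.9  12.2] top [13.  37.3] [-49.7  45.5]
pad back bot 0.07 [ 32.7 -10.7] [-11.8  -7.3] top [24.9 13.2] [-26.3  19.9]
rod 0.045 padback [-3.7 11.1] collar [-3.6 -1.8]
rod 0.05 padback [-1.9  8.8] collar [-1.8 -3.8]
rod 0.055 padback [-0.1  6.5] collar [-0.  -5.8]
215 [55, 55, 55, 57, 53, 52, 51, 41, 38, 64, 85, 89, 72, 30, 32, 27, 26, 28, 44, 84, 93, 89, 93, 90, 92, 91, 69, 52, 54, 56, 44, 30, 34, 84, 102, 98, 99, 98, 99, 102, 100, 99, 101, 101, 101, 100, 101, 95, 91, 92]
219 [52, 54, 54, 58, 53, 56, 58, 44, 36, 54, 85, 89, 82, 35, 25, 24, 26, 27, 102, 158, 157, 155, 158, 156, 155, 157, 112, 52, 48, 56, 50, 32, 25, 75, 101, 102, 104, 100, 101, 106, 105, 101, 102, 101, 106, 106, 103, 97, 91, 91]
222 [53, 54, 57, 52, 56, 57, 58, 50, 40, 46, 82, 90, 81, 42, 20, 26, 28, 33, 100, 169, 172, 170, 171, 169, 167, 172, 152, 56, 53, 53, 48, 35, 29, 69, 98, 100, 100, 96, 102, 103, 99, 100, 103, 100, 100, 102, 102, 98, 95, 95]
225 [54, 54, 53, 52, 53, 54, 59, 50, 41, 35, 78, 86, 86, 49, 31, 26, 27, 30, 50, 123, 142, 141, 145, 141, 137, 140, 130, 58, 52, 54, 48, 39, 30, 54, 101, 104, 100, 100, 101, 103, 100, 103, 104, 100, 102, 101, 101, 102, 96, 94]
228 [49, 52, 55, 54, 51, 54, 57, 52, 41, 37, 71, 87, 88, 65, 28, 25, 22, 25, 24, 29, 36, 40, 43, 43, 44, 92, 110, 58, 58, 55, 50, 40, 23, 42, 95, 99, 101, 98, 99, 99, 98, 98, 100, 98, 100, 102, 102, 99, 92, 91]
```

Call:
{"fn": "jog_arm", "kwargs": {
  "steps": [
    [7.2,0,0,0,0],
    [7.2,0,0,0,0],
    [7.2,0,0,0,0],
    [7.2,0,0,0,0],
    [7.2,0,0,0,0],
    [7.2,0.3,-0.2,-0.4,0],
    [7.2,0,0,0,0],
    [7.2,0,0,0,0]
  ]
}}

```text
time: 13.45
tool_pos: [0.5152, -0.0931, 0.2853]
ee_rot: [-3.13, -0.018, -1.662]
force: [-1.4, 3.0, 0.2]
opening: 0.0722
```

Call:
{"fn": "jog_arm", "kwargs": {
  "steps": [
    [2.4,0,0,0,0],
    [2.4,0,0,0,0],
    [2.4,0,0,0,0],
    [2.4,0,0,0,0],
    [2.4,0,0,0,0],
    [2.4,0,0,0,0],
    [2.4,0,0,0,0]
  ]
}}

```text
time: 14.32
tool_pos: [0.515, -0.0917, 0.2883]
ee_rot: [-3.127, -0.017, -1.661]
force: [-0.3, 3.1, 1.2]
opening: 0.0248
```

```bash
cat >> h.py <<'E'
def track(name):
    s,im=snap('wrist',name);a=np.radians(5.3)
    print(s['tool_pos'].round(4),s['ee_rot'].round(3),round(s['opening'],4),s['force'].round(1))
    def loc(u,z):
        X=pt('wrist',u,z,s)-[.5339,.0985,0];return round(97.5+1000*(X[0]*np.sin(a)+X[1]*np.cos(a)),1)
    g=im.max(2).astype(int)
    v0=int(round(proj([.5339-.0924*.085,.0985-.085,.0525],s)[1]))
    for y in range(v0-8,v0+9,4):
        r=g[y,20:200];b=np.nonzero(r>115)[0]+20
        runs=np.split(b,np.nonzero(np.diff(b)>1)[0]+1) if len(b) else []
        print(y,[(int(q[0]),int(q[-1]),loc((q[0]-.5,y),.0525),loc((q[-1]+.5,y),.0525)) for q in runs if len(q)>2])
    y=v0;print(y,g[y,20:200:3].tolist())
E
python3 -c "
from h import *
track('w6')"
```

```text
[ 0.515  -0.0917  0.2883] [-3.127 -0.017 -1.661] 0.0248 [-0.3  3.1  1.2]
218 [(20, 79, np.float64(131.5), np.float64(60.3))]
222 [(20, 80, np.float64(132.7), np.float64(60.1)), (120, 130, np.float64(22.9), np.float64(13.3)), (146, 153, np.float64(0.7), np.float64(-5.8))]
226 [(75, 81, np.float64(67.1), np.float64(59.8)), (119, 132, np.float64(24.4), np.float64(12.1)), (147, 154, np.float64(0.3), np.float64(-6.2))]
230 [(77, 82, np.float64(65.8), np.float64(59.6)), (120, 132, np.float64(24.1), np.float64(12.6)), (148, 153, np.float64(-0.1), np.float64(-5.0))]
234 [(78, 82, np.float64(65.6), np.float64(60.4)), (148, 153, np.float64(0.4), np.float64(-4.6))]
226 [64, 67, 72, 65, 69, 70, 76, 91, 94, 84, 84, 83, 80, 93, 112, 96, 88, 98, 115, 169, 176, 52, 52, 47, 53, 47, 39, 82, 84, 38, 30, 31, 22, 145, 169, 169, 169, 163, 83, 91, 74, 26, 90, 167, 163, 105, 98, 97, 95, 97, 99, 100, 100, 97, 101, 97, 99, 101, 94, 93]
```

Call:
{"fn": "jog_arm", "kwargs": {
  "steps": [
    [7.2,0,0,0,0],
    [7.2,0,0,0,0],
    [7.2,0,0,0,0],
    [7.2,0,0,0,0],
    [7.2,0,0,0,0],
    [7.2,0,-0.1,-0.3,0],
    [7.2,0,0,0,0],
    [7.2,0,0,0,0]
  ]
}}

```text
time: 15.38
tool_pos: [0.5151, -0.093, 0.2848]
ee_rot: [-3.127, -0.017, -1.661]
force: [0.5, 2.6, 0.7]
opening: 0.0721
```

Call:
{"fn": "jog_arm", "kwargs": {
  "steps": [
    [3,0,0,0,0],
    [3,0,0,0,0],
    [3,0,0,0,0],
    [3,0,0,0,0],
    [3,0,0,0,0],
    [3,0,0,0,0],
    [3,0,0,0,0]
  ]
}}

```text
time: 16.25
tool_pos: [0.5149, -0.092, 0.2876]
ee_rot: [-3.124, -0.016, -1.66]
force: [-0.1, 3.8, 1.6]
opening: 0.0305
```

```bash
python3 -c "
from h import *
track('w7')"
```

```text
[ 0.5149 -0.092   0.2876] [-3.124 -0.016 -1.66 ] 0.0305 [-0.1  3.8  1.6]
219 [(20, 76, np.float64(131.3), np.float64(63.2))]
223 [(20, 77, np.float64(132.5), np.float64(63.0)), (106, 115, np.float64(35.5), np.float64(26.3)), (132, 153, np.float64(12.3), np.float64(-6.0))]
227 [(72, 77, np.float64(70.1), np.float64(63.7)), (105, 117, np.float64(37.0), np.float64(25.1)), (132, 154, np.float64(12.8), np.float64(-6.4))]
231 [(74, 78, np.float64(68.8), np.float64(63.5)), (108, 117, np.float64(34.9), np.float64(25.7)), (132, 153, np.float64(13.3), np.float64(-5.1))]
235 [(75, 79, np.float64(68.6), np.float64(63.3)), (133, 153, np.float64(13.0), np.float64(-4.7))]
227 [59, 60, 53, 56, 60, 66, 71, 73, 64, 69, 83, 86, 87, 91, 86, 89, 109, 114, 172, 166, 51, 42, 65, 82, 58, 21, 21, 27, 103, 158, 165, 164, 155, 82, 88, 56, 26, 109, 160, 162, 161, 159, 161, 161, 159, 99, 98, 96, 97, 98, 99, 98, 99, 97, 97, 101, 100, 97, 90, 89]
```

Call:
{"fn": "jog_arm", "kwargs": {
  "steps": [
    [2.4,0,0,0,0],
    [2.4,0,0,0,0],
    [2.4,0,0,0,0]
  ]
}}

```text
time: 16.68
tool_pos: [0.5149, -0.0919, 0.2877]
ee_rot: [-3.124, -0.016, -1.66]
force: [-0.8, 4.1, 1.7]
opening: 0.0249
```

```bash
python3 -c "
from h import *
track('w8')"
```

```text
[ 0.5149 -0.0919  0.2877] [-3.124 -0.016 -1.66 ] 0.0249 [-0.8  4.1  1.7]
219 [(20, 75, np.float64(131.5), np.float64(64.4))]
223 [(20, 76, np.float64(132.7), np.float64(64.2)), (104, 112, np.float64(37.5), np.float64(29.2)), (128, 153, np.float64(15.9), np.float64(-5.9))]
227 [(72, 77, np.float64(70.2), np.float64(63.9)), (104, 113, np.float64(38.1), np.float64(28.9)), (129, 154, np.float64(15.5), np.float64(-6.3))]
231 [(74, 78, np.float64(68.9), np.float64(63.7)), (108, 112, np.float64(35.0), np.float64(30.4)), (129, 153, np.float64(16.0), np.float64(-5.0))]
235 [(74, 78, np.float64(69.8), np.float64(64.5)), (130, 153, np.float64(15.7), np.float64(-4.6))]
227 [57, 56, 52, 57, 58, 67, 71, 66, 64, 64, 82, 86, 85, 91, 85, 87, 90, 114, 181, 142, 48, 39, 75, 84, 42, 23, 24, 25, 136, 159, 163, 151, 87, 87, 54, 22, 104, 161, 161, 161, 158, 161, 161, 162, 161, 105, 95, 96, 100, 96, 96, 98, 97, 101, 97, 99, 99, 70, 93, 90]
```

Call:
{"fn": "jog_arm", "kwargs": {
  "steps": [
    [7.2,0,0,0,0],
    [7.2,0,0,0,0],
    [7.2,0,0,0,0],
    [7.2,0,0,0,0],
    [7.2,0,0,0,0],
    [7.2,0,-0.1,-0.3,0],
    [7.2,0,0,0,0],
    [7.2,0,0,0,0]
  ]
}}

```text
time: 17.73
tool_pos: [0.5149, -0.0932, 0.2841]
ee_rot: [-3.124, -0.016, -1.66]
force: [0.6, 3.4, 0.6]
opening: 0.0718
```

Call:
{"fn": "jog_arm", "kwargs": {
  "steps": [
    [4.9,0,0,0,0],
    [4.9,0,0,0,0],
    [4.9,0,0,0,0],
    [4.9,0,0,0,0],
    [4.9,0,0,0,0],
    [4.9,0,0,0,0]
  ]
}}

```text
time: 18.48
tool_pos: [0.5148, -0.0925, 0.2859]
ee_rot: [-3.123, -0.015, -1.66]
force: [-0.5, 2.9, 2.6]
opening: 0.0489
```

```bash
python3 -c "
from h import *
track('w9')"
```

```text
[ 0.5148 -0.0925  0.2859] [-3.123 -0.015 -1.66 ] 0.0489 [-0.5  2.9  2.6]
220 [(20, 74, np.float64(129.6), np.float64(63.9))]
224 [(20, 75, np.float64(130.8), np.float64(63.6)), (103, 105, np.float64(37.0), np.float64(34.2)), (121, 152, np.float64(20.7), np.float64(-6.1))]
228 [(70, 75, np.float64(70.8), np.float64(64.4)), (103, 106, np.float64(37.7), np.float64(33.9)), (122, 153, np.float64(20.4), np.float64(-6.6))]
232 [(72, 76, np.float64(69.5), np.float64(64.2)), (122, 153, np.float64(20.9), np.float64(-6.1))]
236 [(72, 77, np.float64(70.4), np.float64(64.0)), (123, 154, np.float64(20.6), np.float64(-6.5))]
228 [56, 54, 53, 52, 56, 60, 66, 62, 63, 65, 80, 86, 88, 92, 79, 82, 102, 146, 183, 60, 42, 44, 83, 74, 31, 19, 23, 49, 159, 111, 86, 82, 40, 31, 122, 161, 161, 162, 161, 164, 163, 162, 164, 164, 152, 98, 100, 98, 98, 99, 98, 98, 100, 97, 95, 79, 101, 102, 90, 89]
```

Call:
{"fn": "jog_arm", "kwargs": {
  "steps": [
    [4.7,0,0,0,0],
    [4.7,0,0,0,0],
    [4.7,0,0,0,0],
    [4.7,0,0,0,0]
  ]
}}

```text
time: 19.02
tool_pos: [0.5148, -0.0925, 0.2861]
ee_rot: [-3.123, -0.015, -1.66]
force: [-0.8, 3.5, 3.0]
opening: 0.0469
```

Run:
```python
from h import *
track('w10');_,b=snap('scene','s6');_,c=snap('side','d6');im=cv2.imread('pics/w10.png')[:,:,::-1]
r=lambda i,f:cv2.resize(i,None,fx=f,fy=f,interpolation=cv2.INTER_CUBIC)
t=np.hstack([r(b[180:300,240:370],3),r(c[170:290,220:350],3)])
w=r(im[140:260,0:390],2)
cv2.imwrite('pics/c7.png',np.vstack([t,w])[:600,:,::-1])
```

```text
[ 0.5148 -0.0925  0.2861] [-3.123 -0.015 -1.66 ] 0.0469 [-0.8  3.5  3. ]
220 [(20, 74, np.float64(129.7), np.float64(64.0))]
224 [(20, 75, np.float64(130.9), np.float64(63.7)), (103, 105, np.float64(37.1), np.float64(34.3)), (120, 152, np.float64(21.7), np.float64(-6.1))]
228 [(70, 75, np.float64(70.9), np.float64(64.5)), (103, 106, np.float64(37.8), np.float64(34.0)), (121, 153, np.float64(21.3), np.float64(-6.5))]
232 [(72, 76, np.float64(69.6), np.float64(64.3)), (122, 154, np.float64(21.0), np.float64(-6.9))]
236 [(73, 77, np.float64(69.4), np.float64(64.1)), (123, 154, np.float64(20.7), np.float64(-6.5))]
228 [54, 54, 51, 53, 54, 58, 68, 64, 63, 63, 78, 86, 88, 83, 80, 82, 102, 145, 184, 59, 39, 47, 84, 75, 30, 28, 20, 47, 157, 96, 86, 76, 28, 31, 159, 164, 162, 162, 163, 163, 160, 163, 162, 166, 150, 97, 97, 99, 98, 102, 98, 98, 98, 98, 90, 92, 101, 97, 94, 91]
```

View pics/c7.png

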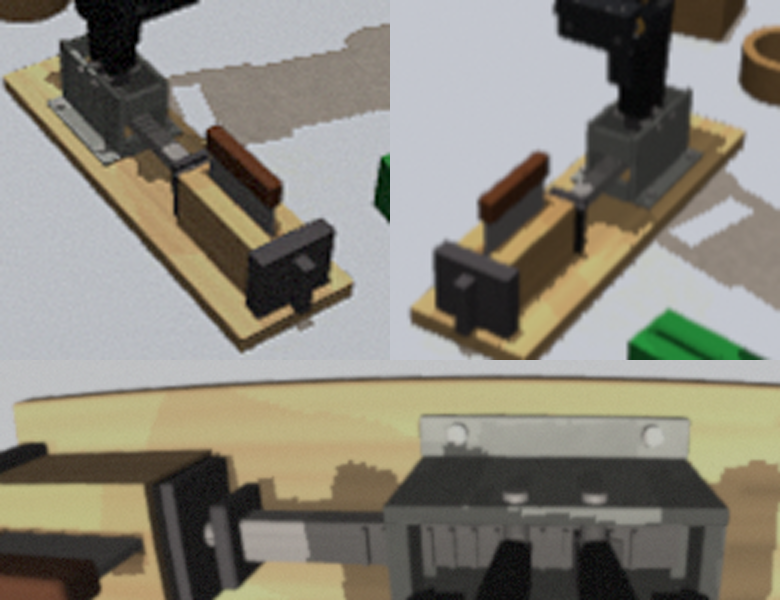

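```bash
python3 -c "
from workcell import robot
print(robot.close_job());s=robot.state();print(s['time'],s['opening'])"
```

```text
the job is handed in; nothing more can be done
None
the job is handed in; nothing more can be done
```

The scraper is in the pine block's slot and let go, and the block is clamped. I handed the job in at about 19 s with the gripper still holding the grips squeezed. No verdict is reported, so these are my own readings.

- **Scraper:** I took the larger one, standing in the stand; the smaller look-alike stood loose on the bench. It slid in without measurable force. After I let go, the two ends of the rail top measured about 115 and 119 mm high, against 120 mm when fully home.
- **Clamp:** I made three full strokes and one partial stroke, holding with the grips about 47 mm over their backs, which is about 0.13 rad. The last pictures show the pad flat on the block and the scraper still seated. I did not measure the contact at the fixed jaw. The block stopped moving about 3.5 mm after the pad met it, so I took it to be against the jaw.
- **Pad spring:** The compression came out at 8 to 9 mm. The visible part of the spring gap shrank by 8.5 mm, and the rod's travel suggested about 8.5 to 9 mm.

**Checks that disagreed:**
- Before insertion, the scene and side cameras put the blade's x about 2 mm away from where the wrist camera put it. I used the wrist reading, and the blade went in cleanly.
- Before insertion, the wrist camera's two readings of the rail's position along y also differed by about 3 mm.
- One triangulation of a grip corner missed by 9 mm, so I used the wrist camera for the grips instead.

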